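# Fit the keg's label holder behind the shelf lip and hold it home

## Task

Take the blue-card label holder out of the stand and push its tongue down behind the lip of the white shelf, centred in front of the blue keg with the card facing out like the others, feeling it past the gripper strip until its flange sits fully down on the lip. Finish while still holding it there with a steady downward push of about 15 N, so that the lock screw can be fitted; do not force it, and leave the jars and the yellow-card holder where they are.

Things in the scene. Friction and masses are not known exactly. Their poses are not given: they have to be found in the camera images.
- blue_holder: Label holder to fit, BLUE card, 78 mm tall, 60 g. From below: tongue 5 thick x 60 wide x 22 high, round lower edge; flange 21 deep x 60 wide, 22 to 28 mm up; label plate (see blue_plate). Origin: centre of the tongue's lower edge; x thickness (card front with white panels faces -x, the back is plain blue), y width, z up. Starts upright in either slot of the stand, flange on the stand's top
- blue_plate (a point): Centre of the blue-card holder's flat label plate, 53 mm above the holder's origin. The plate is 8 mm thick (x), 62 mm wide (y) and 50 mm high (28 to 78 mm above the origin); it may be pinched across its faces or across its width
- spare_holder: Bystander: an identical label holder with a YELLOW card, in the stand's other slot, same frame
- stand: Fixed grey block 160 x 100 x 30 mm (x, y, z) on the bench, with two slots 24 mm deep, 66 mm long (y) and 7.5 mm wide (x), centred at x = -40 and +40 mm. Origin: centre of its underside
- shelf: Fixed low white shelf, 400 mm long (y), 192 mm deep, board top 60 mm above the bench, front lip nearest the robot. Origin: on the bench under the middle of the lip's REAR face; x to the back of the shelf, y along the lip, z up. A holder fully home has its axes parallel to the shelf's, its origin at x = +2.5 mm (tongue against the lip's rear face) and z = 63 mm (flange on the lip's edge guard)
- edge_guard: Blue plastic edge guard along the top of the lip, fixed; origin: middle of its top, 85 mm above the bench, 25 mm above the shelf board, at shelf x = -2 mm; axes as the shelf's. The lip below it is an upright white sheet 4 mm thick (shelf x -4 to 0 mm) along the whole front; the guard covers shelf x = -5 to -1 mm
- strip (a joint): Sprung aluminium strip along the lip's back, m, 0 at rest: upright face 3 mm behind the lip's rear face, up to 12 mm above the board; then a steep bevel leads back and up to 22 mm above the board, 7 mm behind the lip. A tongue pushes it back (to 0.002) and is pinched with about 5 N, so pushing it down takes some 3 to 25 N; held by friction only
- keg: Blue plastic keg, black lid, 74 mm across, 84 mm tall, 0.35 kg, loose on the board, its centre 115 mm behind the lip's rear face. One of three jars in a row about 120 mm apart, in any order; the only one without a holder in the lip in front of it. Origin: centre of its underside, axes parallel to the shelf's
- amber: Bystander: brown glass jar 54 mm across, 85 mm tall, black cap, loose on the shelf; origin under its centre. An orange-card holder is already fitted (fixed) in the lip right in front of it, its top 141 mm above the bench
- tub: Bystander: white jar 66 mm across, 78 mm tall, red cap, loose on the shelf; origin under its centre. A red-card holder is already fitted (fixed) in the lip right in front of it, its top 141 mm above the bench

How it is judged (in metres and radians):
On the way, in this order (a step that is already met when the one before it is completed fails the run):
1. the blue-card holder is lifted clear of the stand (height (world z) of blue_holder above 0.06 m and contact force between blue_holder and stand below 0.01 N and contact force between blue_holder and the fingers above 0.5 N), for 0.1 s.
2. its tongue has gone behind the lip in front of the keg, pushing the strip back (y of blue_holder in the frame of keg between -0.015 and 0.015 m and value of joint strip above 0.001 m and z of blue_holder in the frame of shelf below 0.075 m), for 0.05 s.
At the end, for the whole second after the job is handed in: Blue-card holder home behind the lip, card out: flange within 2 mm of the lip's top, upright within 0.1 rad, along the lip within 0.07 rad, within 15 mm of the keg's centre; through the last second the fingers still press it down on the lip with more than 5 N (never over 60 N) (y of blue_holder in the frame of keg between -0.015 and 0.015 m and z of blue_holder in the frame of shelf between 0.06 and 0.065 m and x of blue_holder in the frame of shelf between -0.0005 and 0.0055 m and value of joint strip between 0.001 and 0.0045 m and angle between the y axis of blue_holder and the y axis of shelf, either way round below 0.07 rad and angle between blue_holder's own z axis and vertical below 0.1 rad and x of edge_guard in the frame of blue_holder below 0.0015 m and contact force between blue_holder and edge_guard above 5 N and contact force between blue_holder and the fingers above 2 N and linear speed of blue_holder below 0.02 m/s); the arm keeps its last pose, push and grip.
It fails at once if the keg is shifted more than 12 mm or tipped (distance of keg from where it was at the start of the episode above 0.012 m or angle between keg's own z axis and vertical above 0.2 rad).
It fails at once if the amber jar is shifted more than 12 mm or tipped (distance of amber from where it was at the start of the episode above 0.012 m or angle between amber's own z axis and vertical above 0.2 rad).
It fails at once if the white tub is shifted more than 12 mm or tipped (distance of tub from where it was at the start of the episode above 0.012 m or angle between tub's own z axis and vertical above 0.2 rad).
It fails at once if the yellow-card holder is shifted more than 10 mm (distance of spare_holder from where it was at the start of the episode above 0.01 m).
It fails at once if the holder is forced onto the shelf with more than 60 N (contact force between blue_holder and shelf above 60 N).
It also fails if it takes over 38 s, if anything falls off the work surface, if the arm or the gripper's body presses on something with over 40 N, if the wrist force passes 120 N, or if a joint passes its speed limit or range.

## Robot

A 7-joint arm with a two-finger parallel gripper is mounted at the origin on the work surface. World frame = base frame: x ahead of the robot, y to its left, z up, the work surface at z = 0. Lengths are in m, angles in degrees, forces in N, time in s.
With the tool pointing down it reaches from about 0.4 to 0.85 m from the base axis. Payload 4.5 kg.
Tool frame: the origin (TCP) lies midway between the tips of the shut fingers; the grasp point (between the pads) lies 19 mm behind it; z points along the fingers, y is the line along which they close (so a half turn about z gives the same grasp; the last joint's range is limited). The gripper opens to 88 mm and grips with 3 to 60 N. Pads are 18 mm wide; open, the fingers measure 123 mm over their backs; the gripper's body (75 mm by 187 mm) begins 45 mm behind the grasp point.
Start: joints at [78.942, 39.483, -11.15, 89.685, 9.013, 51.709, -12.324], TCP at [0.141, -0.609, 0.239] pointing down, gripper open.
Joint ranges: [-172.22, 172.22], [-26.19, 119.32], [-84.43, 86.54], [7.71, 146.69], [-57.33, 237.33], [2.42, 119.75], [-152.13, 152.13]. Speed limits (degrees/s): [147.25, 147.25, 180, 180, 180, 180, 180].

## Interface

Orientations are given as a 3x3 rotation matrix whose columns are the frame's x, y, z axes.
In Python, from cell import get_state, imaging, workorder gives the robot as it stands. The module is installed in compiled form; this text tells all that it offers.
- The arm moves only by the shell command python3 -m pendant 'ROWS' [FORCE]. ROWS is JSON, a list of rows, each an object of numbers: "fingers": the opening, from -1 (shut) to 1 (fully open), so that 0 is half open; "dx", "dy", "dz": the shift along the world's x, y, z in m; "wx", "wy", "wz": the turn, a rotation vector about the world's x, y, z in degrees. A call has exactly 5 rows; each row shifts and turns the commanded pose from where the row before left it; what a row does not reach is not made up. A row lasts 1/8 s, in which the tool goes at most 62.5 mm and 10.7 degrees, less where a joint would pass 70% of its speed; a pose out of reach is approached as far as the arm can. A call is refused whole if a number of a shift passes 0.0625 or a number of a turn 10.7, either way. A call with a gripper value outside its range is refused whole. The fingers move at their own pace and stop on an object; FORCE is the grip in N (left out, the last holds). Time passes only in rows, so rows that do not move let the fingers close, or fill a call up. It gives the time, the measured TCP pose, the force, the opening and the grip force at its end, in the units of the state.
- get_state(): the state, without advancing time (a new reading comes with each control period).
- imaging.read_camera(name): name is "side" or "top"; returns a dict with "pixels" (480x640x3 uint8, red, green, blue), "K" (3x3 intrinsics, pixels), "eye" and "attitude" of the camera in the world. Camera axes: x right, y up, looking along -z (the intrinsics and any distortion apply to the point x, -y, -z); pixel columns grow to the right and rows downward; lengths in m; the calibration is good to about 2 mm. A picture is of the moment at which its call begins. There is no depth.
- workorder.close_job(): hands the job in; it is judged then, once.
The state is a dict: "time_s": time; "q": joint angles; "qd": joint speeds; "effort": joint torques, N m; "tool_pos": TCP position; "tool_rot": TCP orientation; "force": force on the tool from outside, world axes, zero at the start; "torque": the same for the moment, N m; "opening": opening from 0.0 (shut) to 1.0 (fully open); "grasp_force": force on a finger pad.
Only numpy, scipy, OpenCV 4.12 (cv2) and the standard library are available. Lean on these libraries where they do the work, as an engineer would, in place of code of your own. Each camera call takes 0.05 s, during which the arm holds its last target. There are 200 camera calls.

## Working session

There is one attempt and no reset: what is moved stays moved. The work goes in short steps, Python scripts to look and compute and a shell command to move; the robot and the scene stay as the last step left them, time stands still between calls to the robot, and variables do not carry over. Pictures are saved under pics/ and viewed, at most 10 in all, crops included, and the job is handed in when it is done.

```bash
mkdir -p pics; cat > h.py <<'E'
import numpy as np, cv2
from cell import get_state, imaging, workorder
def snap(n,f=None):
    c=imaging.read_camera(n)
    if f: cv2.imwrite('pics/'+f,c['pixels'][:,:,::-1])
    return c
def ray(c,u,v):
    K=np.array(c['K']);d=np.linalg.inv(K)@[u,v,1]
    d=np.array(c['attitude'])@[d[0],-d[1],-d[2]]
    return np.array(c['eye']),d
def onz(c,u,v,z):
    e,d=ray(c,u,v);return e+d*(z-e[2])/d[2]
def proj(c,p):
    q=np.array(c['attitude']).T@(np.array(p)-c['eye']);q=np.array(c['K'])@[q[0],-q[1],-q[2]];return q[:2]/q[2]
E
python3 - <<'E'
from h import *
for n in('top','side'):
    c=snap(n,n+'0.png');print(n,{k:np.round(v,3).tolist() if not isinstance(v,str) else v for k,v in c.items() if k!='pixels'})
s=get_state();print(s['time_s'],s['tool_pos'],np.round(s['tool_rot'],3).tolist(),s['force'])
E
```

```text
top {'K': [[609.248, 0.0, 326.198], [0.0, 609.248, 234.72], [0.0, 0.0, 1.0]], 'eye': [0.443, -0.009, 1.182], 'attitude': [[-0.012, 0.988, -0.153], [-1.0, -0.009, 0.021], [0.019, 0.153, 0.988]]}
side {'K': [[542.903, 0.0, 315.107], [0.0, 542.903, 244.117], [0.0, 0.0, 1.0]], 'eye': [0.287, -0.826, 0.7], 'attitude': [[0.924, 0.232, -0.305], [-0.382, 0.52, -0.764], [-0.019, 0.822, 0.569]]}
0.1 [ 0.14036786 -0.60847096  0.23801652] [[0.974, 0.225, -0.0], [0.225, -0.974, 0.002], [-0.0, -0.002, -1.0]] [ 0.06913821 -0.02862569 -0.22298777]
```

View pics/top0.png

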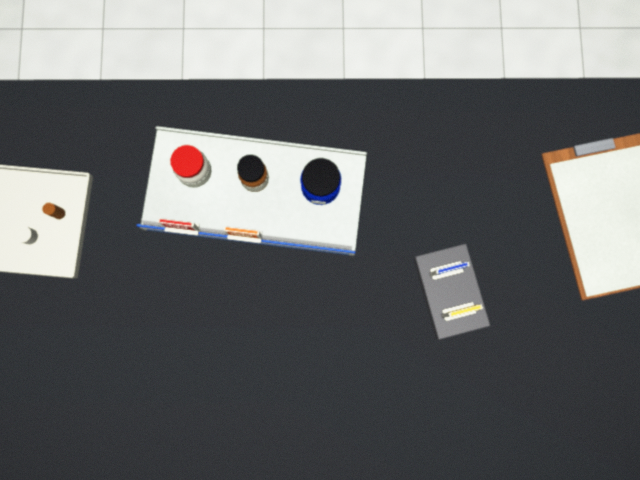

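View pics/side0.png

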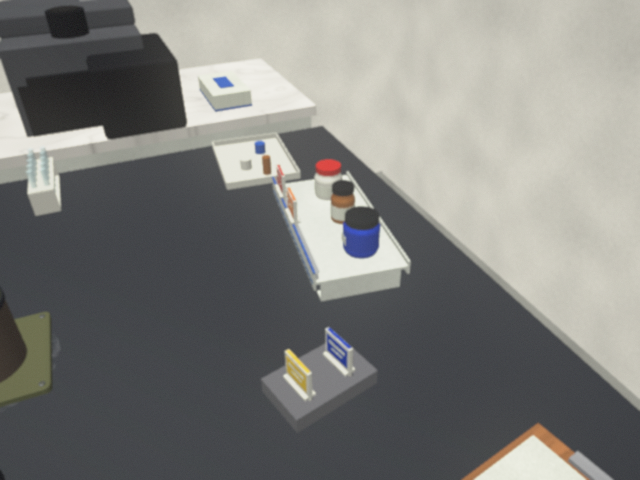

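The top view shows the shelf with keg at (320,175), amber at (252,172) and tub at (187,163). The stand is at (453,291), with the blue holder in its far slot (449,269) and the yellow one nearer. The side view shows the white-panel card fronts facing -x, towards the robot. Next I'll measure.

```bash
cat > m.py <<'E'
from h import *
from scipy.optimize import least_squares
c=snap('top');im=c['pixels'];hsv=cv2.cvtColor(im,cv2.COLOR_RGB2HSV);H,S,V=[hsv[...,i].astype(int) for i in range(3)]
def big(m,box):
    k=np.zeros(m.shape,np.uint8);x0,y0,x1,y1=box;k[y0:y1,x0:x1]=m[y0:y1,x0:x1]
    cs,_=cv2.findContours(k,cv2.RETR_EXTERNAL,cv2.CHAIN_APPROX_NONE);return max(cs,key=cv2.contourArea)
st=big((V>75),(400,230,505,350))
b=cv2.boxPoints(cv2.minAreaRect(cv2.convexHull(st)));P=np.array([onz(c,*p,0.03) for p in b])
print('stand',b.round(1).tolist(),P.round(4).tolist(),'ctr',P.mean(0).round(4),'sides',np.linalg.norm(np.diff(P,axis=0),axis=1).round(4))
blue=(H>100)&(H<130)&(S>110)&(V>60)
def line(k,z):
    p=np.array([onz(c,*q,z)[:2] for q in k]);m=p.mean(0);u,s,v=np.linalg.svd(p-m);d=v[0];t=(p-m)@d;w=(p-m)@v[1]
    return m+d*(t.max()+t.min())/2+0*v[1],d,np.ptp(t),np.ptp(w),np.degrees(np.arctan2(d[1],d[0]))
ys,xs=np.nonzero(blue[255:285,425:475]);print('blueholder top',line(np.c_[xs+425,ys+255],0.03+0.054))
yel=(H>15)&(H<40)&(S>110)&(V>80)
ys,xs=np.nonzero(yel[295:325,435:490]);print('yellow top',line(np.c_[xs+435,ys+295],0.03+0.054))
ys,xs=np.nonzero(blue[215:260,130:360]);k=ys+215>205;print('guard',line(np.c_[xs+130,ys+215],0.085))
wh=big((V>130)&(S<80),(130,120,370,260));
print('shelf rect',cv2.boxPoints(cv2.minAreaRect(wh)).round(1).tolist())
for n,m,box,z in(('keg lid',V<30,(295,150,345,192),.144),('amber cap',V<30,(235,150,270,190),.145),('tub',(S>150)&((H<8)|(H>172)),(165,140,215,185),.138)):
    q=big(m,box);e=cv2.minEnclosingCircle(q);print(n,e,cv2.contourArea(q),onz(c,*e[0],z).round(4),'diam',2*e[1]/609*1.05)
E
python3 m.py
python3 -c "
import cv2;a=cv2.imread('pics/top0.png')[140:345,130:500];b=cv2.imread('pics/side0.png')[310:430,240:400]
cv2.imwrite('pics/c.png',cv2.resize(a,None,fx=2.1,fy=2.1,interpolation=2));cv2.imwrite('pics/d.png',cv2.resize(b,None,fx=4,fy=4))"
```

```text
stand [[414.20001220703125, 256.1000061035156], [466.20001220703125, 241.1999969482422], [490.29998779296875, 325.6000061035156], [438.29998779296875, 340.5]] [[0.5781, -0.2003, 0.03], [0.6059, -0.3014, 0.03], [0.4453, -0.3394, 0.03], [0.4189, -0.2401, 0.03]] ctr [ 0.5121 -0.2703  0.03  ] sides [0.1049 0.1651 0.1027]
blueholder top (array([ 0.55057246, -0.26038875]), array([ 0.24631359, -0.96919018]), np.float64(0.051286626210781214), np.float64(0.004778631433951398), np.float64(-75.74052376012197))
yellow top (array([ 0.47355635, -0.28056415]), array([ 0.24003011, -0.97076544]), np.float64(0.051274833202067154), np.float64(0.004787521276057128), np.float64(-76.11168264224763))
guard (array([0.60689796, 0.11513107]), array([-0.13330951, -0.99107445]), np.float64(0.40106371100701826), np.float64(0.006032838953039535), np.float64(-97.66087839313985))
shelf rect [[139.6999969482422, 228.3000030517578], [152.5, 125.0], [367.1000061035156, 151.5], [354.29998779296875, 254.89999389648438]]
keg lid ((317.5, 162.0), 3.5000998973846436) 3.0 [ 0.7326 -0.0167  0.144 ] diam 0.01206930999098153
amber cap ((259.0, 175.5), 4.609872341156006) 8.5 [0.7087 0.0857 0.145 ] diam 0.015896111521227607
tub ((186.64515686035156, 161.0), 16.14851188659668) 754.0 [0.7376 0.2135 0.138 ] diam 0.05568452374688511
```

View pics/c.png

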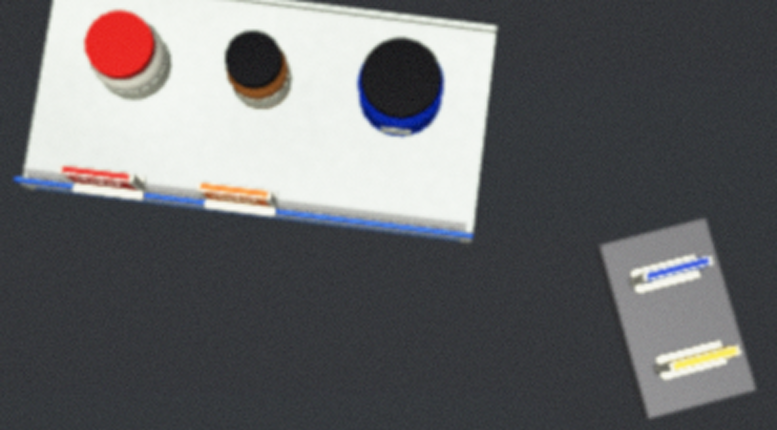

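View pics/d.png

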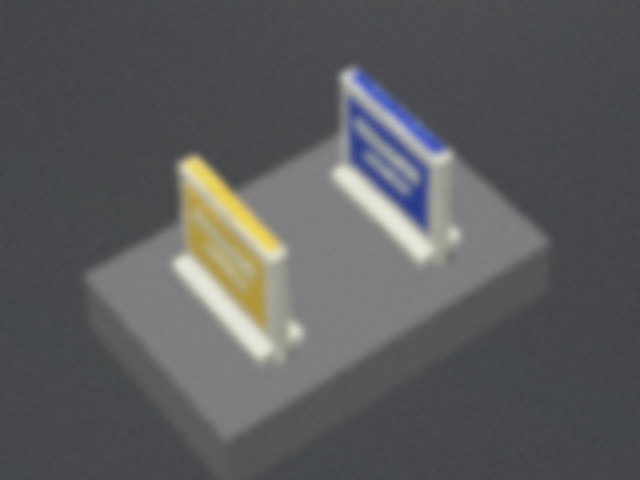

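The crops confirm both stand cards face -x (robot side). The blue holder is at (0.5506,-0.2604) with yaw about 14°, which matches the stand geometry. I'll fix the keg mask, then go above the holder.

```bash
cat > k.py <<'E'
from h import *
c=snap('top');im=c['pixels'];hsv=cv2.cvtColor(im,cv2.COLOR_RGB2HSV);H,S,V=[hsv[...,i].astype(int) for i in range(3)]
g=np.array([.6069,.1151]);y=np.array([.1333,.9911]);x=np.array([y[1],-y[0]])
for n,m,box,z in(('keg',(V<70)&(S<120),(295,150,345,205),.144),('amber',(V<60)&(S<90),(235,150,270,190),.145),('tub',(S>120)&((H<8)|(H>172)),(165,140,215,185),.138)):
    k=np.zeros(m.shape,np.uint8);a,b,d,e=box;k[b:e,a:d]=m[b:e,a:d];k=cv2.morphologyEx(k,cv2.MORPH_OPEN,np.ones((3,3),np.uint8))
    q=max(cv2.findContours(k,0,1)[0],key=cv2.contourArea);(u,v),(w,h),_=cv2.fitEllipse(q)
    p=onz(c,u,v,z)[:2];print(n,u,v,w,h,'diam',(w+h)/2/609*1.05,p.round(4),'behind lip',(p-g)@x-.002,'along',(p-g)@y)
# guard ends & line fit using left/right exposed pieces
bl=(H>100)&(H<130)&(S>90)&(V>50)
pts=[]
for u in list(range(200,226,3))+list(range(265,352,3)):
    v=np.nonzero(bl[215:260,u])[0]+215
    if len(v): pts.append(onz(c,u,v.mean(),.085)[:2])
pts=np.array(pts);f=np.polyfit(pts[:,1],pts[:,0],1);print('guard fit yaw',-np.degrees(np.arctan(f[0])),'resid',np.std(pts[:,0]-np.polyval(f,pts[:,1])),'x at y=0',f[1],len(pts))
E
python3 k.py
```

```text
keg 320.4441833496094 176.58859252929688 35.458343505859375 35.5225715637207 diam 0.06119044402550007 [ 0.7063 -0.0216] behind lip 0.11471214947982791 along -0.12219206289678317
amber 250.32675170898438 167.98065185546875 24.28186798095703 25.136625289916992 diam 0.042602149371443125 [0.7223 0.1009] behind lip 0.11428008791132625 along 0.00129972228055481
tub 186.67190551757812 160.86048889160156 31.1949520111084 32.13706970214844 diam 0.05459657044246279 [0.7378 0.2135] behind lip 0.11464267870793499 along 0.11496917892515192
guard fit yaw -7.584321307195679 resid 0.0009427447192625596 x at y=0 0.5910869442988059 38
```

```bash
python3 -m pendant '[{"fingers":0.2,"dx":0.05,"dy":0.045,"wz":10.6},{"dx":0.05,"dy":0.045,"wz":10.6},{"dx":0.05,"dy":0.045,"wz":10.6},{"dx":0.05,"dy":0.045,"wz":10.6},{"dx":0.05,"dy":0.045,"wz":10.6}]' 30
```

```text
schema error: expected keys fingers, dx, dy, dz, wx, wy, wz
```

Keg, amber and tub all come out 114–115 mm behind the lip and 120 mm apart, which is consistent. The target for the holder origin is about (0.595,-0.0066), yaw -7.6°.

```bash
python3 -m pendant '[{"fingers":0.2,"dx":0.041,"dy":0.0348,"dz":0,"wx":0,"wy":0,"wz":9.1},{"fingers":0.2,"dx":0.041,"dy":0.0348,"dz":0,"wx":0,"wy":0,"wz":9.1},{"fingers":0.2,"dx":0.041,"dy":0.0348,"dz":0,"wx":0,"wy":0,"wz":9.1},{"fingers":0.2,"dx":0.041,"dy":0.0348,"dz":0,"wx":0,"wy":0,"wz":9.1},{"fingers":0.2,"dx":0.041,"dy":0.0348,"dz":0,"wx":0,"wy":0,"wz":9.1}]' 30; python3 -m pendant '[{"fingers":0.2,"dx":0.041,"dy":0.0348,"dz":0,"wx":0,"wy":0,"wz":9.1},{"fingers":0.2,"dx":0.041,"dy":0.0348,"dz":0,"wx":0,"wy":0,"wz":9.1},{"fingers":0.2,"dx":0.041,"dy":0.0348,"dz":0,"wx":0,"wy":0,"wz":9.1},{"fingers":0.2,"dx":0.041,"dy":0.0348,"dz":0,"wx":0,"wy":0,"wz":9.1},{"fingers":0.2,"dx":0.041,"dy":0.0348,"dz":0,"wx":0,"wy":0,"wz":9.1}]' 30; python3 -c "
from h import *
s=get_state();r=s['tool_rot'];print(s['time_s'],s['tool_pos'],np.degrees(np.arctan2(r[1][1],r[0][1])),r,s['q'],s['force'])"
```

```text
time_s: 0.82
tool_pos: [0.3466, -0.4338, 0.2387]
tool_rot: [[0.518, 0.855, 0.0], [0.855, -0.518, -0.0], [-0.0, 0.0, -1.0]]
force: [0.8, -1.5, 0.8]
opening: 0.598
grasp_force: 0.0
time_s: 1.45
tool_pos: [0.5516, -0.26, 0.2386]
tool_rot: [[-0.247, 0.969, -0.0], [0.969, 0.247, -0.0], [-0.0, -0.0, -1.0]]
force: [-0.7, -0.6, 0.7]
opening: 0.6
grasp_force: 0.0
1.45 [ 0.5516008  -0.26002864  0.23861874] 14.275749019496535 [[-2.46588908e-01  9.69120145e-01 -2.36290829e-04]
 [ 9.69120145e-01  2.46588834e-01 -3.01296749e-04]
 [-2.33726069e-04 -3.03290639e-04 -9.99999927e-01]] [ 39.71530844  41.25762198 -34.22846859  91.74068559  26.8037174
  55.41658448  10.89942642] [-0.73212307 -0.64955997  0.66905139]
```

```bash
python3 -m pendant '[{"fingers":0.2,"dx":-0.001,"dy":0,"dz":-0.045,"wx":0,"wy":0,"wz":0},{"fingers":0.2,"dx":0,"dy":0,"dz":-0.045,"wx":0,"wy":0,"wz":0},{"fingers":0.2,"dx":0,"dy":0,"dz":-0.045,"wx":0,"wy":0,"wz":0},{"fingers":0.2,"dx":0,"dy":0,"dz":-0.035,"wx":0,"wy":0,"wz":0},{"fingers":0.2,"dx":0,"dy":0,"dz":-0.025,"wx":0,"wy":0,"wz":0}]' 30; python3 - <<'E'
from h import *
a=snap('top')['pixels'][225:345,380:530];b=snap('side')['pixels'][250:440,230:420]
o=np.hstack([cv2.resize(a,(400,400*120//150)),cv2.resize(b,(400,320))])if 0 else np.hstack([cv2.resize(a,(400,320)),cv2.resize(b,(400,320*1))])
cv2.imwrite('pics/g.png',o[:,:,::-1]);print(get_state()['tool_pos'],get_state()['force'])
E
```

```text
time_s: 2.08
tool_pos: [0.5487, -0.2609, 0.0418]
tool_rot: [[-0.242, 0.97, -0.002], [0.97, 0.242, 0.001], [0.001, -0.002, -1.0]]
force: [0.7, 0.7, 0.7]
opening: 0.599
grasp_force: 0.0
[ 0.54742786 -0.26048922  0.04096626] [-0.80025613  0.15591768  0.35686682]
```

View pics/g.png

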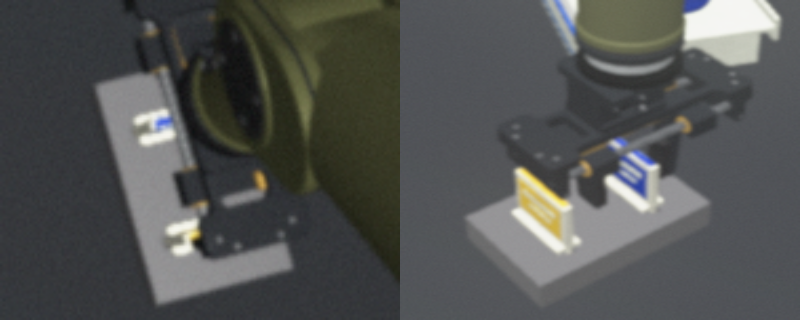

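The view shows the blue plate between the open fingers, with the yellow holder clear of the gripper. I'll correct x by about 3 mm and close.

```bash
python3 -m pendant '[{"fingers":0.2,"dx":0.001,"dy":0,"dz":0.001,"wx":0,"wy":0,"wz":0},{"fingers":-0.3,"dx":0.001,"dy":0,"dz":0,"wx":0,"wy":0,"wz":0},{"fingers":-1,"dx":0,"dy":0,"dz":0,"wx":0,"wy":0,"wz":0},{"fingers":-1,"dx":0,"dy":0,"dz":0,"wx":0,"wy":0,"wz":0},{"fingers":-1,"dx":0,"dy":0,"dz":0,"wx":0,"wy":0,"wz":0}]' 40
```

```text
time_s: 2.8
tool_pos: [0.5516, -0.2611, 0.045]
tool_rot: [[-0.242, 0.97, 0.0], [0.97, 0.242, -0.0], [-0.0, 0.0, -1.0]]
force: [0.4, 0.8, -0.8]
opening: 0.168
grasp_force: 0.0
```

```bash
python3 -m pendant '[{"fingers":-1,"dx":0,"dy":0,"dz":0,"wx":0,"wy":0,"wz":0},{"fingers":-1,"dx":0,"dy":0,"dz":0,"wx":0,"wy":0,"wz":0},{"fingers":-1,"dx":0,"dy":0,"dz":0,"wx":0,"wy":0,"wz":0},{"fingers":-1,"dx":0,"dy":0,"dz":0,"wx":0,"wy":0,"wz":0},{"fingers":-1,"dx":0,"dy":0,"dz":0,"wx":0,"wy":0,"wz":0}]' 40
```

```text
time_s: 3.42
tool_pos: [0.5515, -0.2611, 0.0448]
tool_rot: [[-0.242, 0.97, -0.0], [0.97, 0.242, -0.0], [-0.0, -0.0, -1.0]]
force: [-0.7, -0.1, 1.5]
opening: 0.093
grasp_force: 40.0
```

Gripped: the opening is 8.2 mm against the 8 mm plate. TCP is 36.8 mm above the holder origin. Now lift.

```bash
python3 -m pendant '[{"fingers":-1,"dx":0,"dy":0,"dz":0.01,"wx":0,"wy":0,"wz":0},{"fingers":-1,"dx":0,"dy":0,"dz":0.02,"wx":0,"wy":0,"wz":0},{"fingers":-1,"dx":0,"dy":0,"dz":0.04,"wx":0,"wy":0,"wz":0},{"fingers":-1,"dx":0,"dy":0,"dz":0.05,"wx":0,"wy":0,"wz":0},{"fingers":-1,"dx":0,"dy":0,"dz":0.01,"wx":0,"wy":0,"wz":0}]' 40
```

```text
time_s: 4.05
tool_pos: [0.554, -0.2613, 0.1795]
tool_rot: [[-0.242, 0.97, 0.008], [0.97, 0.242, -0.002], [-0.004, 0.007, -1.0]]
force: [-0.6, -0.1, -0.4]
opening: 0.086
grasp_force: 40.0
```

```bash
python3 -m pendant '[{"fingers":-1,"dx":0.009,"dy":0.04,"dz":0,"wx":0,"wy":0,"wz":-4.3},{"fingers":-1,"dx":0.009,"dy":0.0545,"dz":0,"wx":0,"wy":0,"wz":-4.3},{"fingers":-1,"dx":0.009,"dy":0.06,"dz":0,"wx":0,"wy":0,"wz":-4.3},{"fingers":-1,"dx":0.009,"dy":0.06,"dz":0,"wx":0,"wy":0,"wz":-4.3},{"fingers":-1,"dx":0.009,"dy":0.04,"dz":0,"wx":0,"wy":0,"wz":-4.4}]' 40;python3 -m pendant '[{"fingers":-1,"dx":0,"dy":0,"dz":0,"wx":0,"wy":0,"wz":0},{"fingers":-1,"dx":0,"dy":0,"dz":0,"wx":0,"wy":0,"wz":0},{"fingers":-1,"dx":0,"dy":0,"dz":-0.01,"wx":0,"wy":0,"wz":0},{"fingers":-1,"dx":0,"dy":0,"dz":-0.01,"wx":0,"wy":0,"wz":0},{"fingers":-1,"dx":0,"dy":0,"dz":0,"wx":0,"wy":0,"wz":0}]' 40; python3 - <<'E'
from h import *
s=get_state();r=s['tool_rot'];print(s['tool_pos'],np.degrees(np.arctan2(r[1][1],r[0][1])),s['force'])
a=snap('top')['pixels'][140:270,220:400];b=snap('side')['pixels'][130:300,240:430]
cv2.imwrite('pics/s.png',np.hstack([cv2.resize(a,(400,400*130//180)),cv2.resize(b,(400,400*130//180))])[:,:,::-1])
E
```

```text
time_s: 4.68
tool_pos: [0.5961, -0.0026, 0.1749]
tool_rot: [[0.131, 0.991, -0.001], [0.991, -0.131, 0.002], [0.002, -0.001, -1.0]]
force: [1.2, -0.2, -0.8]
opening: 0.088
grasp_force: 40.0
time_s: 5.3
tool_pos: [0.5955, -0.0075, 0.1534]
tool_rot: [[0.133, 0.991, -0.003], [0.991, -0.133, -0.0], [-0.001, -0.003, -1.0]]
force: [-0.5, 0.3, -0.0]
opening: 0.083
grasp_force: 40.0
[ 0.59554006 -0.00752644  0.15335582] -7.6644507770679144 [-0.50765355  0.29905059 -0.0424484 ]
```

View pics/s.png

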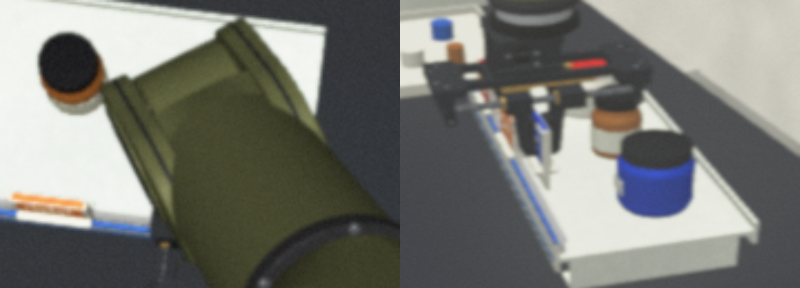

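The holder is hanging above the lip and the blue plate front still faces the robot. I'll cross-check the guard line and holder x in the side view.

```bash
python3 - <<'E'
from h import *
c=snap('side','s2.png');im=c['pixels'];hsv=cv2.cvtColor(im,cv2.COLOR_RGB2HSV);H,S,V=[hsv[...,i].astype(int) for i in range(3)]
s=get_state();t=np.array(s['tool_pos']);R=np.array(s['tool_rot']);hx=R[:,1];hy=np.array([-hx[1],hx[0],0]);o=t-[0,0,.0368];print(t)
for y in(-.06,-.04,-.02,0.06):
    p=[.5911+.133*y,y,.085];q=proj(c,p);v=int(round(q[1]));row=np.nonzero((H[v]>100)&(H[v]<130)&(S[v]>80)&(np.abs(np.arange(640)-q[0])<15))[0];print('guard',q.round(1),row)
for n,a,b,z in(('tongue corner lo',0,-.03,0),('flange front',-.0105,-.03,.022),('flange back',.0105,-.03,.022),('plate top front',-.004,-.031,.078),('plate bot f',-.004,-.031,.028)):
    print(n,proj(c,o+hx*a+hy*b+[0,0,z]).round(1))
cv2.imwrite('pics/s3.png',cv2.resize(im[180:280,260:380],None,fx=6,fy=6,interpolation=cv2.INTER_CUBIC)[:,:,::-1])
E
```

```text
[ 0.59662563 -0.00665792  0.15472193]
guard [310.8 264.6] [310 311]
guard [308.1 258.6] [307 308 309]
guard [305.6 252.7] [305 306]
guard [296.1 230.9] [295 296]
tongue corner lo [310.3 242.6]
flange front [304.6 233.8]
flange back [315.5 232. ]
plate top front [307.3 207.7]
plate bot f [308.  230.9]
```

View pics/s3.png

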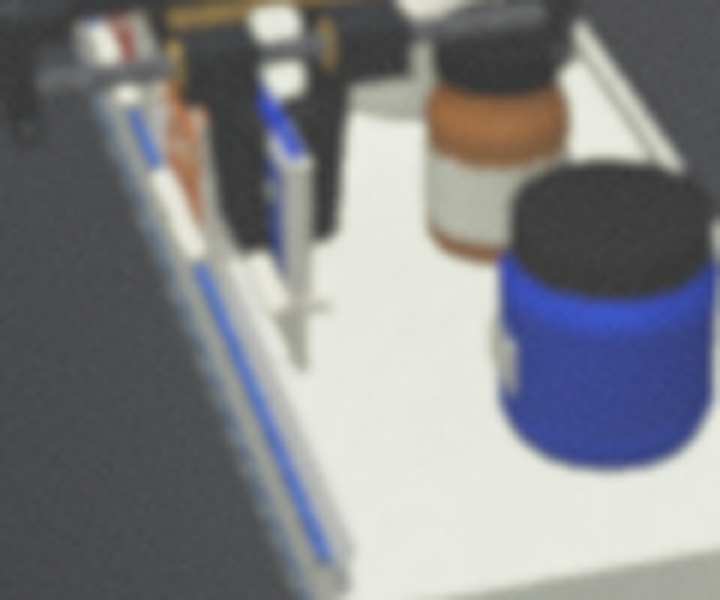

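The tongue corner is at about (310.5,241), where (310.3,242.6) was predicted, and the guard pixels match within half a pixel. I'm lowering it to just above the strip.

```bash
python3 -m pendant '[{"fingers":-1,"dx":0,"dy":0,"dz":-0.01,"wx":0,"wy":0,"wz":0},{"fingers":-1,"dx":0,"dy":0,"dz":-0.01,"wx":0,"wy":0,"wz":0},{"fingers":-1,"dx":0,"dy":0,"dz":-0.008,"wx":0,"wy":0,"wz":0},{"fingers":-1,"dx":0,"dy":0,"dz":-0.004,"wx":0,"wy":0,"wz":0},{"fingers":-1,"dx":0,"dy":0,"dz":-0.003,"wx":0,"wy":0,"wz":0}]' 50;python3 -m pendant '[{"fingers":-1,"dx":0,"dy":0,"dz":0,"wx":0,"wy":0,"wz":0},{"fingers":-1,"dx":0,"dy":0,"dz":-0.001,"wx":0,"wy":0,"wz":0},{"fingers":-1,"dx":0,"dy":0,"dz":-0.001,"wx":0,"wy":0,"wz":0},{"fingers":-1,"dx":0,"dy":0,"dz":-0.001,"wx":0,"wy":0,"wz":0},{"fingers":-1,"dx":0,"dy":0,"dz":0,"wx":0,"wy":0,"wz":0}]' 50
```

```text
time_s: 6.08
tool_pos: [0.5966, -0.0064, 0.1195]
tool_rot: [[0.132, 0.991, 0.0], [0.991, -0.132, 0.0], [0.0, 0.0, -1.0]]
force: [-0.3, 0.1, -0.8]
opening: 0.09
grasp_force: 50.0
time_s: 6.7
tool_pos: [0.5965, -0.0065, 0.1167]
tool_rot: [[0.132, 0.991, 0.0], [0.991, -0.132, -0.0], [-0.0, 0.0, -1.0]]
force: [-0.5, 0.2, -0.1]
opening: 0.083
grasp_force: 50.0
```

```bash
python3 -m pendant '[{"fingers":-1,"dx":-0.0005,"dy":0,"dz":-0.0015,"wx":0,"wy":0,"wz":0},{"fingers":-1,"dx":-0.0005,"dy":0,"dz":-0.0015,"wx":0,"wy":0,"wz":0},{"fingers":-1,"dx":0,"dy":0,"dz":-0.0015,"wx":0,"wy":0,"wz":0},{"fingers":-1,"dx":0,"dy":0,"dz":-0.001,"wx":0,"wy":0,"wz":0},{"fingers":-1,"dx":0,"dy":0,"dz":0,"wx":0,"wy":0,"wz":0}]' 60
```

```text
time_s: 7.32
tool_pos: [0.5956, -0.0065, 0.1114]
tool_rot: [[0.132, 0.991, 0.0], [0.991, -0.132, -0.0], [-0.0, 0.0, -1.0]]
force: [-0.6, -0.7, 1.0]
opening: 0.086
grasp_force: 60.0
```

```bash
python3 -m pendant '[{"fingers":-1,"dx":0,"dy":0,"dz":-0.0015,"wx":0,"wy":0,"wz":0},{"fingers":-1,"dx":0,"dy":0,"dz":-0.001,"wx":0,"wy":0,"wz":0},{"fingers":-1,"dx":0,"dy":0,"dz":-0.001,"wx":0,"wy":0,"wz":0},{"fingers":-1,"dx":0,"dy":0,"dz":-0.001,"wx":0,"wy":0,"wz":0},{"fingers":-1,"dx":0,"dy":0,"dz":0,"wx":0,"wy":0,"wz":0}]' 60
```

```text
time_s: 7.95
tool_pos: [0.5957, -0.0063, 0.1071]
tool_rot: [[0.132, 0.991, 0.001], [0.991, -0.132, 0.0], [0.0, 0.0, -1.0]]
force: [-1.1, 0.0, 5.0]
opening: 0.084
grasp_force: 60.0
```

```bash
python3 -m pendant '[{"fingers":-1,"dx":0,"dy":0,"dz":-0.001,"wx":0,"wy":0,"wz":0},{"fingers":-1,"dx":0,"dy":0,"dz":-0.001,"wx":0,"wy":0,"wz":0},{"fingers":-1,"dx":0,"dy":0,"dz":-0.001,"wx":0,"wy":0,"wz":0},{"fingers":-1,"dx":0,"dy":0,"dz":0,"wx":0,"wy":0,"wz":0},{"fingers":-1,"dx":0,"dy":0,"dz":0,"wx":0,"wy":0,"wz":0}]' 60
```

```text
time_s: 8.57
tool_pos: [0.5957, -0.0064, 0.1037]
tool_rot: [[0.132, 0.991, 0.0], [0.991, -0.132, 0.0], [0.0, 0.0, -1.0]]
force: [-0.1, 0.7, 3.3]
opening: 0.086
grasp_force: 60.0
```

```bash
python3 -m pendant '[{"fingers":-1,"dx":0,"dy":0,"dz":-0.001,"wx":0,"wy":0,"wz":0},{"fingers":-1,"dx":0,"dy":0,"dz":-0.001,"wx":0,"wy":0,"wz":0},{"fingers":-1,"dx":0,"dy":0,"dz":-0.001,"wx":0,"wy":0,"wz":0},{"fingers":-1,"dx":0,"dy":0,"dz":0,"wx":0,"wy":0,"wz":0},{"fingers":-1,"dx":0,"dy":0,"dz":0,"wx":0,"wy":0,"wz":0}]' 60
```

```text
time_s: 9.2
tool_pos: [0.5956, -0.0066, 0.1006]
tool_rot: [[0.132, 0.991, 0.0], [0.991, -0.132, 0.0], [0.0, 0.0, -1.0]]
force: [-0.5, -0.8, 3.4]
opening: 0.085
grasp_force: 60.0
```

```bash
python3 -m pendant '[{"fingers":-1,"dx":0,"dy":0,"dz":-0.0007,"wx":0,"wy":0,"wz":0},{"fingers":-1,"dx":0,"dy":0,"dz":-0.0007,"wx":0,"wy":0,"wz":0},{"fingers":-1,"dx":0,"dy":0,"dz":0,"wx":0,"wy":0,"wz":0},{"fingers":-1,"dx":0,"dy":0,"dz":0,"wx":0,"wy":0,"wz":0},{"fingers":-1,"dx":0,"dy":0,"dz":0,"wx":0,"wy":0,"wz":0}]' 60
```

```text
time_s: 9.82
tool_pos: [0.5956, -0.0066, 0.0998]
tool_rot: [[0.132, 0.991, 0.0], [0.991, -0.132, -0.0], [-0.0, 0.0, -1.0]]
force: [-0.9, -0.3, 6.7]
opening: 0.086
grasp_force: 60.0
```

The force rises from TCP z 0.0998, exactly the predicted seat height. I'll build up the push.

```bash
python3 -m pendant '[{"fingers":-1,"dx":0,"dy":0,"dz":-0.0006,"wx":0,"wy":0,"wz":0},{"fingers":-1,"dx":0,"dy":0,"dz":-0.0006,"wx":0,"wy":0,"wz":0},{"fingers":-1,"dx":0,"dy":0,"dz":0,"wx":0,"wy":0,"wz":0},{"fingers":-1,"dx":0,"dy":0,"dz":0,"wx":0,"wy":0,"wz":0},{"fingers":-1,"dx":0,"dy":0,"dz":0,"wx":0,"wy":0,"wz":0}]' 60
```

```text
time_s: 10.45
tool_pos: [0.5957, -0.0066, 0.0997]
tool_rot: [[0.132, 0.991, 0.001], [0.991, -0.132, -0.001], [-0.001, 0.001, -1.0]]
force: [-3.5, -0.9, 15.6]
opening: 0.086
grasp_force: 60.0
```

```bash
python3 -m pendant '[{"fingers":-1,"dx":0,"dy":0,"dz":-0.0001,"wx":0,"wy":0,"wz":0},{"fingers":-1,"dx":0,"dy":0,"dz":0,"wx":0,"wy":0,"wz":0},{"fingers":-1,"dx":0,"dy":0,"dz":0,"wx":0,"wy":0,"wz":0},{"fingers":-1,"dx":0,"dy":0,"dz":0,"wx":0,"wy":0,"wz":0},{"fingers":-1,"dx":0,"dy":0,"dz":0,"wx":0,"wy":0,"wz":0}]' 60;python3 - <<'E'
from h import *
im=snap('side')['pixels']
cv2.imwrite('pics/f.png',cv2.resize(im[180:280,260:380],None,fx=6,fy=6,interpolation=cv2.INTER_CUBIC)[:,:,::-1])
E
```

```text
time_s: 11.08
tool_pos: [0.5957, -0.0066, 0.0997]
tool_rot: [[0.133, 0.991, 0.001], [0.991, -0.133, -0.001], [-0.001, 0.001, -1.0]]
force: [-3.3, -0.9, 16.7]
opening: 0.086
grasp_force: 60.0
```

View pics/f.png

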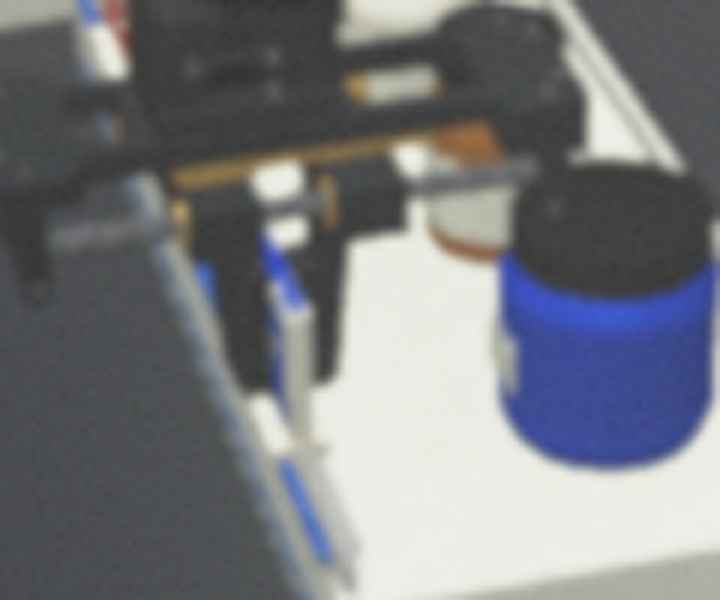

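The picture shows the flange resting on the guard at crop (280,440), with the tongue behind the lip and the keg and amber jar unmoved. The push is steady at about 16 N, so I'm handing in.

```bash
python3 -c "
from cell import workorder
print(workorder.close_job())"
```

```text
the job is handed in; nothing more can be done
None
```

The blue-card holder is seated behind the lip in front of the keg, card facing out, and was handed in at about 11 s while still held with a steady downward push of about 16 N; the hand-in returned no verdict.

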